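# Stow the ceramic cutter in the slant-cut tool pot

### The arm

A 6-joint arm with a two-finger parallel gripper is mounted at the origin on the work surface. World frame = base frame: x ahead of the robot, y to its left, z up, the work surface at z = 0. Lengths are in mm, angles in degrees, forces in N, time in s.
With the tool pointing down it reaches from about 350 to 775 mm from the base axis. Payload 5.5 kg.
Tool frame: the origin (TCP) lies on the mounting face of the last link; the fingertips stand 173 mm ahead of it and the grasp point (between the pads) lies 155 mm ahead of it (ctrl.grip_depth is the distance from the TCP to the grasp point, in mm); z points along the fingers, y is the direction in which the jaws open and shut (so a half turn about z gives the same grasp; the last joint's range is limited). The gripper opens to 85 mm and grips with 20 to 120 N. Pads are 22 mm wide; open, the fingers measure 114 mm over their backs; the gripper's body (76 mm by 85 mm) begins 54 mm behind the grasp point. The pads swing forward as they close: fully open they stand 13 mm farther back than shut.
Start: joints at [66.085, 17.945, 2.641, 74.691, 0, 82.002], TCP at [157.706, 552.975, 404.723] pointing down, gripper open.
Joint ranges: [-158.12, 158.12], [-49.38, 96.58], [-58.88, 72.47], [-126.05, 133.96], [-84.25, 85.87], [-180, 180]. Speed limits (degrees/s): [147.25, 147.25, 180, 180, 180, 180].

### API

Orientations are given as a 3x3 rotation matrix whose columns are the frame's x, y, z axes.
In Python, from rig import ctrl, viewer gives the robot as it stands.
- The arm moves only by the shell command python3 -m handwheel 'ROWS' [OPENING]. ROWS is JSON, a list that holds one entry, the list of rows, each a list of 6 numbers: the shift along the tool's x, y, z in cm, then the turn, a rotation vector about the tool's x, y, z in rad. In form: [[[tx, ty, tz, wx, wy, wz], ...]]. A call has 1 to 20 rows; each row shifts and turns the commanded pose from where the row before left it, along the tool's axes as they then stand; what a row does not reach is not made up. A row lasts 1/10 s, in which the tool goes at most 50 mm and 8.59 degrees, less where a joint would pass 70% of its speed; a pose out of reach is approached as far as the arm can. A call is refused whole if a number of a shift passes 5 or a number of a turn 0.15, either way. A call with a gripper value outside its range is refused whole. OPENING is the gripper's target within -1 to 1 (shut at 1, half-way at 0, fully open at -1), set as the call begins (- or left out, the last holds). The fingers move at their own pace and stop on an object; the grip force is fixed at half the most. Time passes only in rows, so rows that do not move let the fingers close. It gives the time, the measured TCP pose, the force and the opening at its end, in the units of the state.
- ctrl.state(): the state, without advancing time (a new reading comes with each control period).
- viewer.read_camera(name): name is "side" or "top" or "wrist"; returns a dict with "image" (480x640x3 uint8, red, green, blue), "range_z" (480x640 float32, mm along the optical axis (not along the pixel's ray), 0 where there is no reading), "fx", "fy", "cx", "cy" (pixels), "R" (3x3) and "t" (3): a world point X has camera coordinates R X + t; the wrist camera has in their place "T_tool_cam" (4x4, takes a point from camera to tool coordinates, whose origin is the TCP and whose axes are the flange's). Camera axes: x right, y down, z forward; pixel columns grow to the right and rows downward; lengths in mm; the calibration is good to about 2 mm. A picture is of the moment at which its call begins: read the wrist's pose just before it.
- ctrl.close_job(): hands the job in, once; it reports no verdict.
The state is a dict: "time_s": time; "joint_positions": joint angles; "qd": joint speeds; "effort": joint torques, N m; "eef_pos": TCP position; "tcp_rot": TCP orientation; "contact_force": force on the tool from outside, world axes, zero at the start; "wrist_torque": the same for the moment, N m; "opening": opening from 0.0 (shut) to 1.0 (fully open).
Only numpy, scipy, OpenCV 4.12 (cv2) and the standard library are available. Lean on these libraries where they do the work, as an engineer would, in place of code of your own. Each camera call takes 0.05 s, during which the arm holds its last target. There are 200 camera calls.

### The job

The ceramic-bladed cutter was left standing in the carton that has just been opened. Put it back, blade down, in the tool pot on the foot of the tablet stand: tip on the pot's bottom close to the high back wall, handle lying over the lowest point of the slanted rim and pointing straight out there, away from the tablet, so that the screen stays free and the cutter is ready to hand. The blade is brittle: let go only when the tip stands on the bottom and the handle lies on the rim, never let the cutter drop or topple nor press it hard, and do not knock the tablet or move the other things on the bench.

Things in the scene. Friction and masses are not known exactly. Their poses are not given: they have to be found in the camera images.
- cutter_mid (a point): Centre of the loose cutter: slim grey handle, aluminium nose, white ceramic blade; 195 mm long, about 70 g. z runs along it from blade tip (97.5 mm below) to handle end (97.5 mm above), x through its thickness, y across its width. Handle 14 mm thick (x) by 20 mm wide (y), from 55 mm above the tip to the end; neck (20 to 55 mm) 11 by 18 mm; nose (0 to 20 mm) 8 by 14 mm, square-ended.
- cutter_tip (a point): Centre of the cutter's nose end (blade tip), its lower end; axes as cutter_mid. At the start it stands nose down in the carton, leaning 31 degrees from vertical over the rim of the carton's front wall, broad face on the rim; the last 80 mm of handle stick out past the rim, free on both sides.
- pot: Plain steel pot, a tube of 72 mm outer and 66 mm inner diameter cut at a slant, fixed on a plate 5 mm thick (170 by 130 mm). Origin on its axis at the bench, z up. Rim lowest (lip, 100 mm above the bench) towards its -x, highest (140 mm) towards +x, rising evenly. Tools stand on a fixed ballast disc inside, whose thickness differs from pot to pot: its top is 10 to 28 mm above the bench, not known.
- pot_lip (a point): Lowest point of the pot's rim, in the middle of its 3 mm wall, 34.5 mm from the pot's axis towards the pot's -x, 100 mm above the bench. Axes as the pot.
- carton: Opened brown carton, fixed, 150 mm (x) by 180 mm (y), 95 mm high, walls 4 mm, four 60 mm flaps hanging outwards and down. Origin: centre of its underside on the bench, z up. The cutter leans over its front wall, towards its -x; behind this wall a 66 mm wide slot is empty but for the cutter, the rest is filled to 70 mm height by two fixed white product boxes.
- tape_roll: Loose brown roll of packing tape lying flat, diameter 110 mm, 48 mm high; a bystander. Origin: centre of its underside.
- tape_measure: Loose yellow tape measure, 72 by 38 mm, 65 mm high; a bystander. Origin: centre of its underside.
- scanner: Loose yellow-green hand scanner, 115 by 46 mm, 26 mm high; a bystander. Origin: underside, middle.
- tablet: Black tablet, 200 mm wide, 130 mm high, 9 mm thick, fixed on a post (22 mm thick, 92 mm behind the pot's axis), screen facing the pot's -x and tilted up 30 degrees. Its lower edge hangs 232 mm above the bench just over the pot's axis; the top edge is 65 mm farther back and 113 mm higher. Origin: middle of the lower edge; z up along the tablet, y along the edge.
Not all that is in view belongs to the job. Of the things shaped like the part that bears cutter_mid, the grey one is meant.

How it is judged:
By the outcome, as a careful person would: the job done as asked, in the order asked, and still so for the second after the job is handed in, with the robot touching nothing.
It also fails if it takes over 48 s, if anything falls off the work surface, if the arm or the gripper's body presses on something with over 40 N, if the wrist force passes 120 N, or if a joint passes its speed limit or range.

## Working session

There is one attempt and no reset: what is moved stays moved. The work goes in short steps, Python scripts to look and compute and a shell command to move; the robot and the scene stay as the last step left them, time stands still between calls to the robot, and variables do not carry over. Pictures are saved under pics/ and viewed, about 8 in all and at most 12, crops included, and the job is handed in when it is done.

```bash
mkdir -p pics; ls; python3 - <<'E'
from rig import ctrl, viewer
import cv2, numpy as np
ims={}
for n in("side","top"):
    d=viewer.read_camera(n); ims[n]=d["image"]; np.savez(n+".npz",**d)
    print(n,d["fx"],d["cx"],d["cy"],np.round(d["R"],4).tolist(),np.round(d["t"],1).tolist())
    cv2.imwrite(f"pics/{n}0.png",d["image"][:,:,::-1])
s=ctrl.state();print(s)
E
```

```text
pics
side 547.7316886064132 318.52288228342223 240.9659918177093 [[0.9838, -0.1794, -0.0012], [-0.1324, -0.7214, -0.6798], [0.121, 0.6689, -0.7334]] [-549.6, 167.6, 1332.0]
top 461.64765702859904 323.0533034542801 235.36559021377013 [[-0.0199, -0.9998, -0.0076], [-0.9944, 0.0206, -0.1037], [0.1038, 0.0055, -0.9946]] [12.3, 539.1, 1287.7]
{'time_s': 0.1, 'joint_positions': array([ 6.60830738e+01,  1.79871253e+01,  2.58396413e+00,  7.46913334e+01,
       -1.01187971e-03,  8.20014210e+01]), 'qd': array([ 0.01143563, -0.02268941,  0.04504514,  0.08356202,  0.05160549,
       -0.07960947]), 'effort': array([ 4.00610967e-03, -4.81723166e+01,  2.99244386e+01,  1.27477982e-02,
       -3.27274915e-05,  2.14234808e-05]), 'eef_pos': array([157.64490774, 552.7871825 , 403.89503625]), 'tcp_rot': array([[-9.61653468e-01,  2.74266624e-01, -6.52476703e-04],
       [ 2.74267318e-01,  9.61652299e-01, -1.51478605e-03],
       [ 2.12000465e-04, -1.63565230e-03, -9.99998640e-01]]), 'contact_force': array([-0.07961545,  0.20742491,  0.2544801 ]), 'wrist_torque': array([-0.00729432,  0.02085891, -0.0013097 ]), 'opening': 1.0034244383076505}
```

View pics/side0.png

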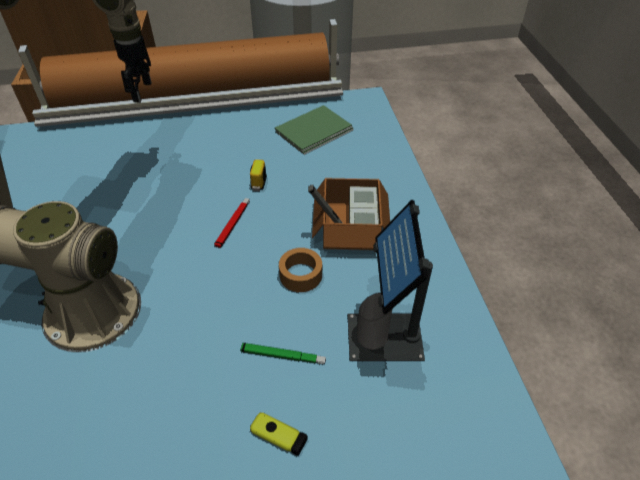

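View pics/top0.png

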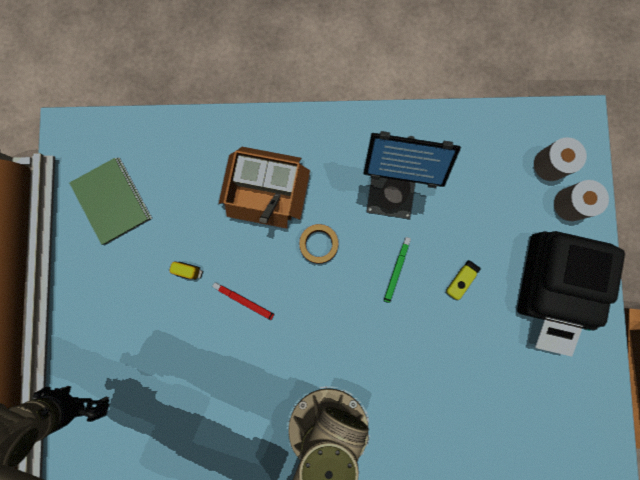

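Candidates: the grey cutter in the carton (side 325,203; top 268,210), the red one on the bench (side 232,222) and the green one on the bench (side 283,353). I choose the grey one in the carton. The pot is at top (393,195) and side (372,320). Next come point clouds and one close crop.

```bash
cat > h.py <<'E'
import numpy as np, cv2
def cloud(d):
    z=d["range_z"]; v,u=np.mgrid[:480,:640]
    P=np.stack([(u-d["cx"])/d["fx"]*z,(v-d["cy"])/d["fy"]*z,z],-1)
    W=(P-d["t"])@d["R"]; W[z==0]=np.nan
    return W
def proj(d,X):
    c=d["R"]@np.asarray(X,float)+d["t"]; return np.array([d["cx"]+d["fx"]*c[0]/c[2],d["cy"]+d["fy"]*c[1]/c[2]])
E
python3 - <<'E'
from h import *
T=dict(np.load("top.npz"));S=dict(np.load("side.npz"))
a=cv2.resize(T["image"][130:270,205:345],(400,400),interpolation=cv2.INTER_CUBIC)
b=cv2.resize(T["image"][120:230,350:470],(400,367),interpolation=cv2.INTER_CUBIC)
c=cv2.resize(S["image"][165:265,295:395],(400,400),interpolation=cv2.INTER_CUBIC)
e=cv2.resize(S["image"][195:370,330:440],(252,400),interpolation=cv2.INTER_CUBIC)
o=np.zeros((600,800,3),np.uint8)
o[:300,:300]=cv2.resize(a,(300,300));o[:300,300:600]=cv2.resize(b,(300,300));o[300:,:300]=cv2.resize(c,(300,300));o[300:,300:500]=cv2.resize(e,(200,300))
cv2.imwrite("pics/c1.png",o[:,:,::-1])
for n,d in(("top",T),("side",S)):
    W=cloud(d); print(n,"bench z",np.nanmedian(W[300:330,330:380,2]))
    box={"top":(140,245,205,315),"side":(170,260,300,395)}[n]
    w=W[box[0]:box[1],box[2]:box[3]].reshape(-1,3); im=d["image"][box[0]:box[1],box[2]:box[3]].reshape(-1,3).astype(int)
    sat=im.max(1)-im.min(1)
    g=(sat<25)&(im.max(1)<110)&(w[:,2]>80)
    gp=w[g]; print("cutter n",g.sum(),np.round(gp[np.argsort(gp[:,2])][[0,len(gp)//4,len(gp)//2,-8,-1]],0).tolist())
    if len(gp)>8:
        m=gp.mean(0);print(" mean",m,"dir",np.linalg.svd(gp-m)[2][0])
    r=(im[:,0]-im[:,2]>30)&(abs(w[:,2]-95)<8); rp=w[r][:,:2].astype(np.float32); print("rim",len(rp),cv2.minAreaRect(rp))
    wb=(sat<30)&(im.min(1)>120)&(abs(w[:,2]-70)<8); print("white",wb.sum(),cv2.minAreaRect(w[wb][:,:2].astype(np.float32)) if wb.sum()>5 else 0)
    # pot/tablet
    box={"top":(125,225,355,470),"side":(195,370,335,440)}[n]
    w=W[box[0]:box[1],box[2]:box[3]].reshape(-1,3)
    p=w[(w[:,2]>75)&(w[:,2]<160)]; print("pot pts",len(p),cv2.minAreaRect(p[:,:2].astype(np.float32)) )
    t=w[w[:,2]>215]; print("tab",len(t),cv2.minAreaRect(t[:,:2].astype(np.float32)),t[:,2].min(),t[:,2].max())
    q=w[(w[:,2]>2)&(w[:,2]<9)];print("plate",len(q),cv2.minAreaRect(q[:,:2].astype(np.float32)))
E
```

```text
top bench z 0.579809836047026
cutter n 243 [[629.0, 140.0, 80.0], [636.0, 263.0, 86.0], [606.0, 146.0, 118.0], [571.0, 157.0, 176.0], [571.0, 152.0, 179.0]]
 mean [628.3658866  159.67362751 122.38624869] dir [-0.85971626 -0.29873766  0.41429913]
rim 740 ((678.8869018554688, 165.46896362304688), (192.2158203125, 165.1874542236328), 78.0886459350586)
white 1150 ((713.1783447265625, 162.09024047851562), (167.91714477539062, 74.64964294433594), 77.7993392944336)
pot pts 227 ((648.5155639648438, -198.00045776367188), (70.69575500488281, 69.51010131835938), 87.13063049316406)
tab 3848 ((696.0108032226562, -206.8087615966797), (200.35011291503906, 109.90924072265625), 79.7032699584961) 229.5005073921457 356.5138391835664
plate 2621 ((717.7378540039062, -265.28448486328125), (339.9431457519531, 297.975341796875), 88.71471405029297)
side bench z 5.315497277624639
cutter n 406 [[622.0, 134.0, 80.0], [609.0, 138.0, 110.0], [584.0, 142.0, 149.0], [693.0, -109.0, 291.0], [697.0, -110.0, 297.0]]
 mean [617.93452366  68.73396585 164.07348523] dir [-0.20689394  0.88894933 -0.40861226]
rim 629 ((678.6596069335938, 164.62310791015625), (192.70700073242188, 161.483154296875), 78.20030975341797)
white 602 ((713.3131103515625, 172.519287109375), (150.6975860595703, 72.13218688964844), 77.37161254882812)
pot pts 1577 ((685.6392822265625, -14.370361328125), (446.9871826171875, 150.24459838867188), 86.58865356445312)
tab 3966 ((695.0146484375, -205.56985473632812), (203.7860870361328, 110.57181549072266), 79.72077178955078) 215.01581732342595 354.00659548759484
plate 4217 ((750.5836181640625, -12.5870361328125), (579.069091796875, 297.17626953125), 78.5002212524414)
```

View pics/c1.png

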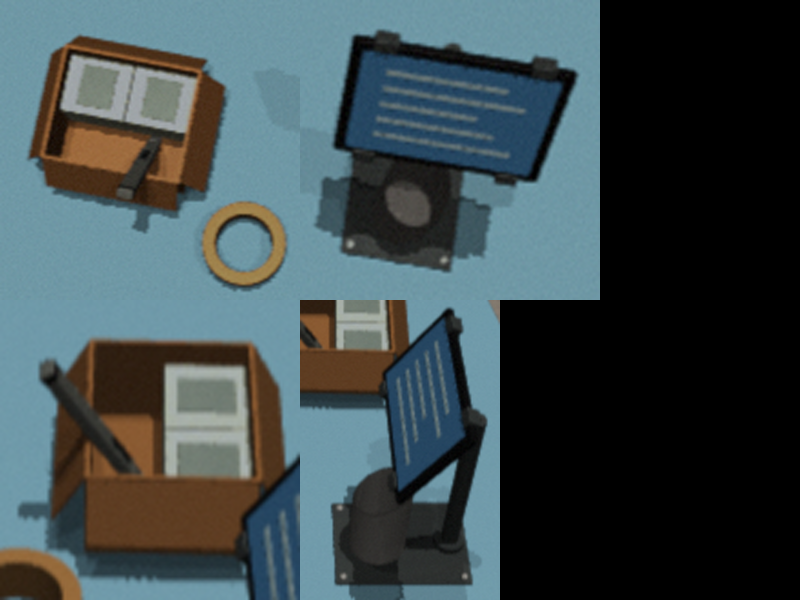

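The crop shows the grey-handled cutter leaning over the carton's front wall, at top (268,210). The pot's slanted opening is at top (393,195). Carton and tablet sizes match the description. Next I fit the cutter's axis and the pot, and work out the first move.

```bash
cat >> h.py <<'E'
from scipy.spatial.transform import Rotation as Ro
def report(p,R,pt,Rt):
    print("turn rotvec tool(rad)",np.round(Ro.from_matrix(R.T@Rt).as_rotvec(),3),"| shift in CURRENT tool cm",np.round(R.T@(pt-p)/10,2),"| in TARGET tool cm",np.round(Rt.T@(pt-p)/10,2))
def axes(yaw,th): # yaw deg of object's +x ; th lean toward -x ; returns cutter axis up, n, y
    x=np.array([np.cos(np.radians(yaw)),np.sin(np.radians(yaw)),0]);z=np.array([0,0,1.]);s,c=np.sin(np.radians(th)),np.cos(np.radians(th))
    a=-s*x+c*z; n=c*x+s*z; return a,n,np.cross(z,x)
def tool(yaw,th): # tool z=-a, tool y=+object y
    a,n,y=axes(yaw,th); return np.stack([np.cross(y,-a),y,-a],1)
E
python3 - <<'E'
from h import *
from rig import ctrl
T=dict(np.load("top.npz"));S=dict(np.load("side.npz"))
a0,n0,y0=axes(-12,31); q0=np.array([590,150,145.])
for it in range(2):
  for n,d in(("top",T),("side",S)):
    w=cloud(d).reshape(-1,3); im=d["image"].reshape(-1,3).astype(int); sat=im.max(1)-im.min(1)
    r=w-q0; s=r@a0; per=np.linalg.norm(r-np.outer(s,a0),axis=1)
    k=(per<22)&(w[:,2]>106)&(sat<40)
    g=w[k]; m=np.median(g,0); 
    for _ in range(3):
        m=g.mean(0);a=np.linalg.svd(g-m)[2][0];a*=np.sign(a[2]); e=np.linalg.norm((g-m)-np.outer((g-m)@a,a),axis=1); g=g[e<14]
    s=(g-m)@a; end=m+a*np.percentile(s,99.5)
    print(n,len(g),"mean",m.round(1),"dir",a.round(3),"lean",np.degrees(np.arccos(a[2])).round(1),"az",np.degrees(np.arctan2(-a[1],-a[0])).round(1),"end",end.round(1))
    print("  y-spread",np.percentile((g-m)@y0,[2,50,98]).round(1),"n-spread",np.percentile((g-m)@n0,[2,50,98]).round(1))
# rim of carton front: highest-contrast, use rim rect fit
for n,d in(("top",T),):
    w=cloud(d).reshape(-1,3);im=d["image"].reshape(-1,3).astype(int)
    ux=np.array([np.cos(np.radians(-12)),np.sin(np.radians(-12))]);uy=np.array([-ux[1],ux[0]])
    r=w[:,:2]-[679,165]; k=(abs(w[:,2]-95)<4)&(im[:,0]-im[:,2]>20)&(np.linalg.norm(r,axis=1)<140)
    print("rim x",np.percentile(r[k]@ux,[1,3,50,97,99]).round(1),"y",np.percentile(r[k]@uy,[1,3,97,99]).round(1))
# pot: rim points = points around z 100..142 in both views ; tablet plane/yaw
for n,d in(("top",T),("side",S)):
    w=cloud(d).reshape(-1,3); r=w[:,:2]-[648,-198]
    k=(w[:,2]>20)&(w[:,2]<145)&(np.linalg.norm(r,axis=1)<50); g=w[k]; h=g[g[:,2]>95]
    (c,rad)=cv2.minEnclosingCircle(h[:,:2].astype(np.float32)); print(n,"pot",k.sum(),len(h),c,rad)
    if n=="side":
        k2=(w[:,2]>15)&(w[:,2]<90)&(abs(np.linalg.norm(r,axis=1)-36)<10);g=w[k2];A=np.c_[2*g[:,:2],np.ones(len(g))];x=np.linalg.lstsq(A,(g[:,:2]**2).sum(1),rcond=None)[0];print("side circle",x[:2],np.sqrt(x[2]+x[:2]@x[:2]))
    ins=w[(np.linalg.norm(r,axis=1)<20)&(w[:,2]<60)];print(" inside pot z",len(ins),np.percentile(ins[:,2],[10,50,90]) if len(ins) else 0)
    t=w[(w[:,2]>240)&(w[:,2]<335)&(np.linalg.norm(w[:,:2]-[690,-206],axis=1)<120)]; m=t.mean(0)
    for _ in range(4):
        m=t.mean(0);nv=np.linalg.svd(t-m)[2][2]; t=t[abs((t-m)@nv)<6]
    print("tablet normal",nv,"yaw",np.degrees(np.arctan(nv[1]/nv[0])))
E
```

```text
top 143 mean [584.8 146.4 148.8] dir [-0.549  0.139  0.824] lean 34.5 az -14.2 end [566.6 151.  176. ]
  y-spread [-8.5 -0.3 10.2] n-spread [-9.3  1.4  3.9]
side 210 mean [584.4 144.8 143.2] dir [-0.522  0.123  0.844] lean 32.4 az -13.2 end [564.1 149.6 176. ]
  y-spread [-7.8 -1.5 12.5] n-spread [-9.1  1.3  5.4]
top 143 mean [584.8 146.4 148.8] dir [-0.549  0.139  0.824] lean 34.5 az -14.2 end [566.6 151.  176. ]
  y-spread [-8.5 -0.3 10.2] n-spread [-9.3  1.4  3.9]
side 210 mean [584.4 144.8 143.2] dir [-0.522  0.123  0.844] lean 32.4 az -13.2 end [564.1 149.6 176. ]
  y-spread [-7.8 -1.5 12.5] n-spread [-9.1  1.3  5.4]
rim x [-77.4 -76.5   2.3  78.1  79.3] y [-92.4 -91.3  92.4  94.1]
top pot 456 137 (649.4803466796875, -198.9283447265625) 36.465457916259766
 inside pot z 111 [ 8.32001882 11.83251301 15.95390506]
tablet normal [-0.85085424  0.15338297  0.50251441] yaw -10.218922936445695
side pot 1301 373 (649.3845825195312, -197.7025909423828) 38.33329391479492
side circle [ 648.45253639 -197.4117493 ] 34.668229390027584
 inside pot z 0 0
tablet normal [-0.85234391  0.14906773  0.50128701] yaw -9.920215465750054
```

```bash
python3 - <<'E'
from h import *
from rig import ctrl
s=ctrl.state();p,R=s["eef_pos"],s["tcp_rot"]
a,n,y=axes(-12.5,31); G=np.array([587.2,146,134.6]); Rt=tool(-12.5,31)
print(Rt.round(3),(G+235*a).round(0)); report(p,R,G+235*a,Rt)
E
```

```text
[[-0.837  0.216  0.503]
 [ 0.186  0.976 -0.111]
 [-0.515 -0.    -0.857]] [469. 172. 336.]
turn rotvec tool(rad) [-0.018 -0.541 -0.058] | shift in CURRENT tool cm [-40.38 -28.05   6.82] | in TARGET tool cm [-29.62 -30.42  25.72]
```

```bash
python3 -m handwheel '[[[-3.36,-2.34,0.57,0,0,0],[-3.36,-2.34,0.57,0,0,0],[-3.36,-2.34,0.57,0,0,0],[-3.36,-2.34,0.57,0,0,0],[-3.36,-2.34,0.57,0,0,0],[-3.36,-2.34,0.57,0,0,0],[-3.36,-2.34,0.57,0,0,0],[-3.36,-2.34,0.57,0,0,0],[-3.36,-2.34,0.57,0,0,0],[-3.36,-2.34,0.57,0,0,0],[-3.36,-2.34,0.57,0,0,0],[-3.36,-2.34,0.57,0,0,0],[0,0,0,-0.005,-0.135,-0.015],[0,0,0,-0.005,-0.135,-0.015],[0,0,0,-0.005,-0.135,-0.015],[0,0,0,-0.005,-0.135,-0.015],[0,0,0,0,0,0],[0,0,0,0,0,0]]]' -1
python3 - <<'E'
from h import *
from rig import ctrl,viewer
s=ctrl.state();p,R=s["eef_pos"],s["tcp_rot"]
d=viewer.read_camera("wrist"); np.savez("w1.npz",p=p,Rt=R,**d)
cv2.imwrite("pics/w1.png",d["image"][:,:,::-1])
print(p.round(1),R.round(3).tolist(),s["joint_positions"].round(1),s["time_s"])
a,n,y=axes(-12.5,31); G=np.array([587.2,146,134.6]);report(p,R,G+155*a,tool(-12.5,31))
M=d["T_tool_cam"];z=d["range_z"]; v,u=np.mgrid[:480,:640]
P=np.stack([(u-d["cx"])/d["fx"]*z,(v-d["cy"])/d["fy"]*z,z],-1)@M[:3,:3].T+M[:3,3]
W=P@R.T+p
r=W-G; sa=r@a; k=(z>0)&(abs(r@y)<25)&(abs(r@n)<20)&(sa>-35)&(sa<60)
print(k.sum()); rr=r[k]; im=d["image"][k].astype(int);ok=(im.max(1)-im.min(1)<40);rr=rr[ok]
print("a",np.percentile(rr@a,[1,50,99]),"y",np.percentile(rr@y,[1,5,50,95,99]),"n",np.percentile(rr@n,[1,5,50,95,99]))
for lo in range(-30,50,16):
    q=rr[(rr@a>lo)&(rr@a<lo+16)]
    if len(q)>5: print(lo,len(q),"y",np.percentile(q@y,[2,50,98]).round(1),"n",np.percentile(q@n,[2,50,98]).round(1))
E
```

```text
time_s: 1.9
eef_pos: [467.5, 172.3, 335.8]
tcp_rot: [[-0.84, 0.214, 0.499], [0.185, 0.977, -0.107], [-0.511, 0.003, -0.86]]
contact_force: [0.2, -0.0, -1.2]
opening: 1.0
[467.5 172.3 335.8] [[-0.84, 0.214, 0.499], [0.185, 0.977, -0.107], [-0.511, 0.003, -0.86]] [ 14.3   0.1 -33.9  28.  -13.1  23.4] 1.9
turn rotvec tool(rad) [ 0.004 -0.005  0.001] | shift in CURRENT tool cm [-0.18 -0.01  8.06] | in TARGET tool cm [-0.14  0.02  8.06]
2111
a [-32.97056568  34.04269085  44.92269156] y [-6.00542671 -4.95600308  3.65948563 12.52675143 13.61716215] n [-8.29800688 -8.03541147 -7.25866043  2.88613979  4.6683185 ]
-30 181 y [-5.7  3.5 13.2] n [-7.8 -7.4 -5. ]
-14 217 y [-5.5  3.9 13.2] n [-8.  -7.5 -5.5]
2 267 y [-5.6  3.7 13.2] n [-8.  -7.6 -5.5]
18 340 y [-5.8  3.7 13. ] n [-8.3 -7.7 -5.3]
34 1056 y [-5.6  3.6 13.3] n [-8.2 -3.7  4.7]
```

View pics/w1.png

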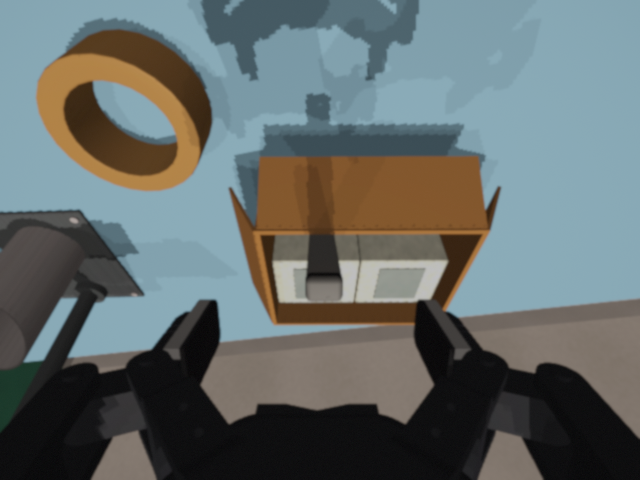

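The wrist view shows the grey handle's end at pixel (323,285), central between the open fingers. The handle is 3.7 mm off in +y, its end is 45 mm past the planned grasp, and the direction agrees. I correct for this and go in.

```bash
python3 -m handwheel '[[[-0.08,0.36,0.45,0,0,0],[0,0,1.5,0,0,0],[0,0,1.5,0,0,0],[0,0,1.5,0,0,0],[0,0,1.5,0,0,0],[0,0,1,0,0,0],[0,0,0,0,0,0],[0,0,0,0,0,0]]]'
python3 -m handwheel '[[[0,0,0,0,0,0],[0,0,0,0,0,0],[0,0,0,0,0,0],[0,0,0,0,0,0],[0,0,0,0,0,0],[0,0,0,0,0,0],[0,0,0,0,0,0],[0,0,0,0,0,0],[0,0,0,0,0,0],[0,0,0,0,0,0]]]' 1
```

```text
time_s: 2.75
eef_pos: [507.7, 167.8, 272.7]
tcp_rot: [[-0.838, 0.214, 0.502], [0.185, 0.977, -0.107], [-0.514, 0.003, -0.858]]
contact_force: [-0.0, -0.4, -0.6]
opening: 1.0
time_s: 3.75
eef_pos: [507.4, 167.9, 273.1]
tcp_rot: [[-0.837, 0.214, 0.504], [0.185, 0.977, -0.107], [-0.515, 0.004, -0.857]]
contact_force: [-3.6, 1.1, 4.7]
opening: 0.227
```

```bash
python3 -m handwheel '[[[-0.05,0,-0.5,0,0,0],[-0.1,0,-1,0,0,0],[-0.3,0,-2,0,0,0],[-0.5,0,-3,0,0,0],[-0.5,0,-3,0,0,0],[-0.5,0,-3,0,0,0],[-0.5,0,-3,0,0,0],[0,0,0,0,0,0],[0,0,0,0,0,0],[0,0,0,0,0,0]]]'
cat > seg.py <<'E'
import sys
from h import *
from rig import ctrl,viewer
# measure held cutter in tool frame from side+top+wrist clouds: n is nominal
s=ctrl.state();p,R=s["eef_pos"],s["tcp_rot"]
G=p+155*R[:,2]
for n in ("side","top","wrist"):
    d=viewer.read_camera(n); np.savez(f"{sys.argv[1]}_{n}.npz",p=p,Rt=R,**d)
    if n=="wrist":
        M=d["T_tool_cam"];z=d["range_z"];v,u=np.mgrid[:480,:640]
        P=np.stack([(u-d["cx"])/d["fx"]*z,(v-d["cy"])/d["fy"]*z,z],-1)@M[:3,:3].T+M[:3,3]; P[z==0]=np.nan
    else: P=(cloud(d)-p)@R
    k=(abs(P[...,0])<25)&(abs(P[...,1])<20)&(P[...,2]>178)&(P[...,2]<345); q=P[k]
    print(n,len(q),"tip z tool",np.percentile(q[:,2],[99,99.8]).round(1) if len(q) else "")
    for lo in range(180,330,25):
        w=q[(q[:,2]>lo)&(q[:,2]<lo+25)]
        if len(w)>5: print("  z",lo,len(w),"x",np.percentile(w[:,0],[3,50,97]).round(1),"y",np.percentile(w[:,1],[3,50,97]).round(1))
print(p.round(1),s["contact_force"].round(2),s["opening"])
E
python3 seg.py l1; python3 -c "
import numpy as np,cv2
a=np.load('l1_side.npz')['image'][90:390,210:510];b=np.load('l1_wrist.npz')['image']
cv2.imwrite('pics/l1.png',np.hstack([cv2.resize(a,(400,400)),cv2.resize(b,(400,400))])[:,:,::-1])"
```

```text
time_s: 4.75
eef_pos: [449.4, 179.6, 417.0]
tcp_rot: [[-0.839, 0.214, 0.501], [0.185, 0.977, -0.108], [-0.512, 0.002, -0.859]]
contact_force: [-0.3, -0.3, -0.7]
opening: 0.224
side 316 tip z tool [307.8 309.9]
  z 180 70 x [-7.4 -3.6  7.4] y [-12.7  -8.2   6.3]
  z 205 70 x [-8.1 -2.8  6.1] y [-13.2  -8.1   4.4]
  z 230 64 x [-8.1 -3.7  5.9] y [-13.   -8.8   6. ]
  z 255 55 x [-6.9 -3.2  4.8] y [-12.3  -8.6   6. ]
  z 280 44 x [-6.2 -2.4  4.9] y [-11.2  -6.    6.1]
  z 305 7 x [-4.7 -3.  -0. ] y [-9.9 -5.1  2.9]
top 179 tip z tool [308.2 309.1]
  z 180 39 x [-8.2 -6.7 -1.1] y [-12.9  -4.9   4.8]
  z 205 45 x [-9.1 -6.6  1.9] y [-13.   -5.    5.6]
  z 230 33 x [-9.6 -7.3 -0.2] y [-13.2  -6.2   5.4]
  z 255 29 x [-7.4 -5.8 -0.6] y [-12.7  -6.1   4.3]
  z 280 23 x [-6.8 -5.4 -2.2] y [-12.   -3.2   3.2]
  z 305 6 x [-5.4 -3.8  0.9] y [-9.7 -5.4  1. ]
wrist 1903 tip z tool [306.  309.1]
  z 180 695 x [5.8 7.7 8.3] y [-9.6 -0.7  8.6]
  z 205 478 x [5.6 7.6 8.1] y [-9.8 -0.5  8.6]
  z 230 325 x [5.6 7.5 7.9] y [-9.8 -0.8  8.4]
  z 255 187 x [5.1 5.9 6.3] y [-8.9 -0.1  7.5]
  z 280 123 x [4.1 5.7 6.1] y [-8.8 -0.9  6.9]
  z 305 31 x [1.2 4.2 4.5] y [-7.  -0.1  7.6]
[449.4 179.6 417. ] [-0.32 -0.33 -0.71] 0.22432524771120477
```

View pics/l1.png

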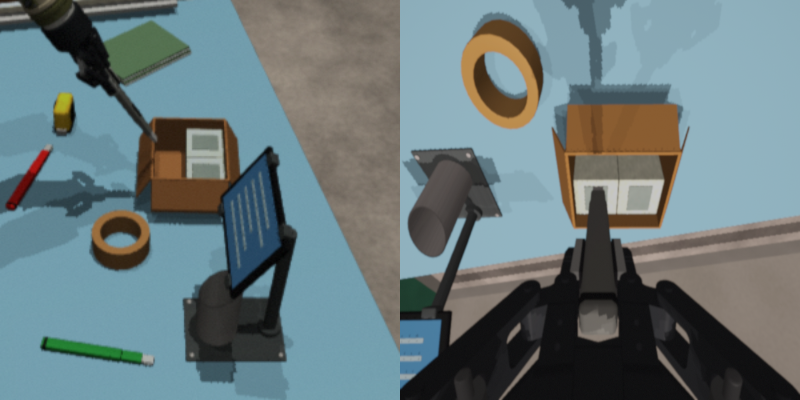

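The side view shows the cutter held and clear of the carton. The wrist view shows it straight, with the tip 309 mm ahead of the TCP, and the pot at left. The external cameras read about 3 mm low in y compared with the wrist camera, so I measure the pot from the wrist camera as well and then work out the move.

```bash
cat > pot.py <<'E'
import sys
from h import *
d=dict(np.load(sys.argv[1])); c0=np.array([649,-197.])
p,R=d["p"],d["Rt"];M=d["T_tool_cam"];z=d["range_z"];v,u=np.mgrid[:480,:640]
P=np.stack([(u-d["cx"])/d["fx"]*z,(v-d["cy"])/d["fy"]*z,z],-1)@M[:3,:3].T+M[:3,3]; W=P@R.T+p; W[z==0]=np.nan
w=W.reshape(-1,3); print("bench z",np.nanmedian(w[(w[:,2]<25)&(w[:,2]>-25),2]).round(1))
r=np.linalg.norm(w[:,:2]-c0,axis=1); g=w[(r<48)&(r>24)&(w[:,2]>20)&(w[:,2]<95)]
ux=np.array([np.cos(np.radians(-10.1)),np.sin(np.radians(-10.1))]);uy=np.array([-ux[1],ux[0]])
from scipy.optimize import least_squares
f=least_squares(lambda c:np.linalg.norm(g[:,:2]-c,axis=1)-36,c0,loss="soft_l1"); print("outer wall n",len(g),"axis",f.x.round(1),"res",np.abs(f.fun).mean().round(2))
c=f.x; loc=np.c_[(w[:,:2]-c)@ux,(w[:,:2]-c)@uy,w[:,2]]; rl=np.hypot(loc[:,0],loc[:,1])
h=loc[(rl<39)&(rl>31)&(w[:,2]>92)&(w[:,2]<150)&(abs(w[:,2]-120-loc[:,0]*20/36)<5)]
print("rim n",len(h),"x",h[:,0].min().round(1),h[:,0].max().round(1),"y",h[:,1].min().round(1),h[:,1].max().round(1))
if len(h)>10: A=np.c_[h[:,:2],np.ones(len(h))];print("rim plane",np.linalg.lstsq(A,h[:,2],rcond=None)[0].round(3))
i=loc[(rl<30)&(loc[:,2]<45)&(loc[:,2]>0)];print("inside floor",len(i),np.percentile(i[:,2],[5,25,50,75,95]).round(1) if len(i) else "")
t=w[(w[:,2]>240)&(w[:,2]<340)&(np.linalg.norm(w[:,:2]-[690,-206],axis=1)<120)]
if len(t)>100:
    for _ in range(4):
        m=t.mean(0);nv=np.linalg.svd(t-m)[2][2]; t=t[abs((t-m)@nv)<6]
    print("tablet yaw",np.degrees(np.arctan(nv[1]/nv[0])).round(2))
# plate edge yaw
q=w[(abs(w[:,2]-5)<2.5)&(np.linalg.norm(w[:,:2]-[690,-200],axis=1)<120)]; print("n plate",len(q))
E
python3 pot.py l1_wrist.npz
python3 - <<'E'
from h import *
from rig import ctrl
s=ctrl.state();p,R=s["eef_pos"],s["tcp_rot"]
yaw,th=-10.1,28;a,n,y=axes(yaw,th);c=np.array([649,-197,0]); x=np.array([np.cos(np.radians(yaw)),np.sin(np.radians(yaw)),0])
tip=c+25*x+[0,0,14]; report(p,R,tip+(309+150)*a,tool(yaw,th))
E
```

```text
bench z -0.1
outer wall n 4038 axis [ 649.9 -195.7] res 0.98
rim n 968 x -37.0 36.6 y -37.2 36.6
rim plane [  0.555   0.    118.466]
inside floor 0 
tablet yaw -11.04
n plate 4098
turn rotvec tool(rad) [-0.018  0.049 -0.035] | shift in CURRENT tool cm [ -7.46 -33.27   4.08] | in TARGET tool cm [ -6.46 -33.58   3.15]
```

```bash
python3 -m handwheel '[[[-0.3,-1.4,0.2,0,0,0],[-0.65,-2.9,0.35,0,0,0],[-0.65,-2.9,0.35,0,0,0],[-0.65,-2.9,0.35,0,0,0],[-0.65,-2.9,0.35,0,0,0],[-0.65,-2.9,0.35,0,0,0],[-0.65,-2.9,0.35,0,0,0],[-0.65,-2.9,0.35,0,0,0],[-0.65,-2.9,0.35,0,0,0],[-0.65,-2.9,0.35,0,0,0],[-0.65,-2.9,0.35,0,0,0],[-0.65,-2.9,0.35,0,0,0],[0,0,0,-0.009,0.025,-0.018],[0,0,0,-0.009,0.025,-0.018],[0,0,0,0,0,0],[0,0,0,0,0,0],[0,0,0,0,0,0]]]'
python3 seg.py l2 | grep -A6 -E 'wrist|\]$' | tail -9; python3 pot.py l2_wrist.npz
python3 - <<'E'
from h import *
from rig import ctrl
d=np.load("l2_wrist.npz");cv2.imwrite("pics/l2.png",d["image"][:,:,::-1])
s=ctrl.state();p,R=s["eef_pos"],s["tcp_rot"];print(s["joint_positions"].round(1),R.round(3).tolist())
yaw,th=-10.1,28;a,n,y=axes(yaw,th);c=np.array([649.9,-195.7,0]); x=np.array([np.cos(np.radians(yaw)),np.sin(np.radians(yaw)),0])
tip=c+25*x+[0,0,14]; report(p,R,tip+(309+150)*a,tool(yaw,th))
E
```

```text
time_s: 6.6
eef_pos: [461.5, -163.4, 420.4]
tcp_rot: [[-0.869, 0.174, 0.464], [0.154, 0.985, -0.081], [-0.471, 0.001, -0.882]]
contact_force: [0.1, -0.4, -0.7]
opening: 0.221
  z 280 17 x [-7.2 -5.6 -2.1] y [-9.1 -0.4  5.7]
wrist 1911 tip z tool [307.2 309.3]
  z 180 692 x [6.  7.7 8.3] y [-9.6 -0.7  8.6]
  z 205 477 x [5.6 7.6 8.1] y [-9.7 -0.7  8.7]
  z 230 326 x [5.6 7.5 7.9] y [-9.8 -0.8  8.5]
  z 255 188 x [5.  5.9 6.3] y [-8.9 -0.8  7.4]
  z 280 125 x [4.  5.6 6.1] y [-8.7 -0.9  7. ]
  z 305 30 x [1.3 4.2 4.3] y [-6.8 -0.5  7.6]
[ 461.5 -163.4  420.4] [ 0.09 -0.42 -0.73] 0.22060556964170203
bench z -1.0
outer wall n 3768 axis [ 649.1 -196.3] res 1.27
rim n 805 x -36.5 30.4 y -35.7 35.9
rim plane [  0.557  -0.    118.059]
inside floor 0 
tablet yaw -10.14
n plate 5072
[-31.5  -4.7 -25.2  43.1  10.  -19.1] [[-0.869, 0.174, 0.464], [0.154, 0.985, -0.081], [-0.471, 0.001, -0.882]]
turn rotvec tool(rad) [0.002 0.002 0.001] | shift in CURRENT tool cm [0.   0.12 0.17] | in TARGET tool cm [0.   0.12 0.17]
```

View pics/l2.png

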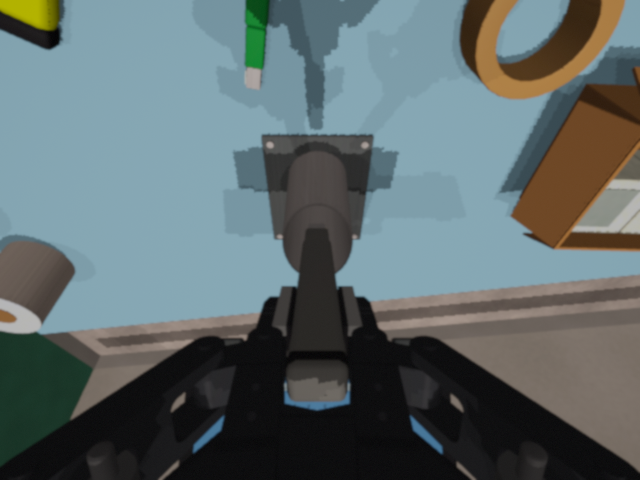

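The wrist view shows the cutter lined up with the pot's low side. The cutter is at column 318 and the pot's opening is around (318,240). Now I slide in along the cutter's axis.

```bash
python3 -m handwheel '[[[0,0.15,1,0,0,0],[0,0,2,0,0,0],[0,0,2,0,0,0],[0,0,2,0,0,0],[0,0,2,0,0,0],[0,0,2,0,0,0],[0,0,1,0,0,0],[0,0,0.5,0,0,0],[0,0,0,0,0,0],[0,0,0,0,0,0],[0,0,0,0,0,0]]]'
python3 seg.py l3 | tail -1
for i in 1 ; do python3 -m handwheel '[[[0,0,0.2,0,0,0],[0,0,0.2,0,0,0],[0,0,0,0,0,0]]]'; done
python3 - <<'E'
from h import *
d=np.load("l3_side.npz")["image"][200:360,320:440];e=np.load("l3_wrist.npz")["image"]
cv2.imwrite("pics/l3.png",np.hstack([cv2.resize(d,(420,560),interpolation=cv2.INTER_CUBIC),cv2.resize(e,(373,560))])[:,:,::-1])
E
```

```text
time_s: 7.85
eef_pos: [519.8, -172.3, 311.6]
tcp_rot: [[-0.868, 0.174, 0.465], [0.154, 0.985, -0.082], [-0.472, 0.001, -0.881]]
contact_force: [0.8, 0.1, -0.3]
opening: 0.223
[ 519.8 -172.3  311.6] [ 0.78  0.09 -0.26] 0.22339115383538058
time_s: 8.3
eef_pos: [521.5, -172.5, 306.7]
tcp_rot: [[-0.869, 0.174, 0.464], [0.154, 0.985, -0.081], [-0.471, 0.001, -0.882]]
contact_force: [0.9, -1.0, -1.0]
opening: 0.226
```

View pics/l3.png

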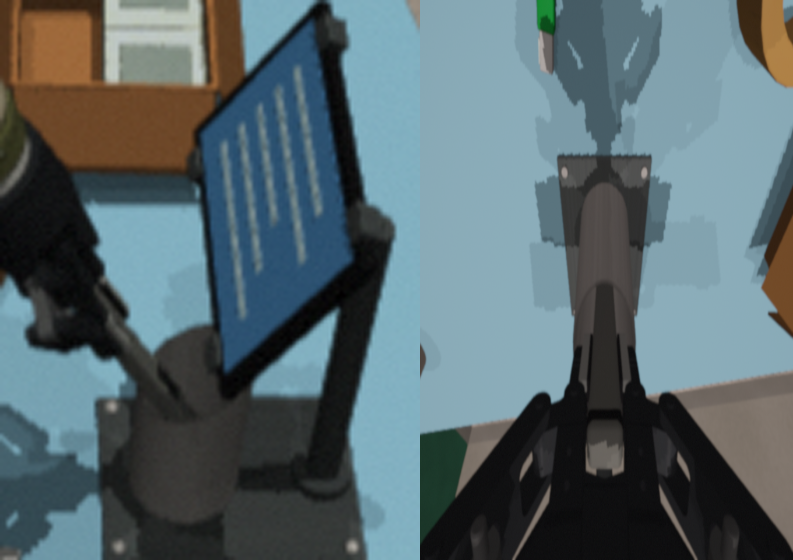

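The cutter is inside the pot over the lip and clear of the tablet. I now lower it in 1 mm rows, with a force guard between the typed calls.

```bash
cat > ok.py <<'E'
import sys,numpy as np
from rig import ctrl
s=ctrl.state();f=s["contact_force"];print(s["eef_pos"].round(1),f.round(1),"tipz",round(s["eef_pos"][2]+309*s["tcp_rot"][2,2],1));sys.exit(int(np.linalg.norm(f)>float(sys.argv[1])))
E
python3 -m handwheel '[[[0,0,0.1,0,0,0],[0,0,0.1,0,0,0],[0,0,0,0,0,0]]]' >/dev/null; python3 ok.py 3 &&
python3 -m handwheel '[[[0,0,0.1,0,0,0],[0,0,0.1,0,0,0],[0,0,0,0,0,0]]]' >/dev/null; python3 ok.py 3 &&
python3 -m handwheel '[[[0,0,0.1,0,0,0],[0,0,0.1,0,0,0],[0,0,0,0,0,0]]]' >/dev/null; python3 ok.py 3 &&
python3 -m handwheel '[[[0,0,0.1,0,0,0],[0,0,0.1,0,0,0],[0,0,0,0,0,0]]]' >/dev/null; python3 ok.py 3 &&
python3 -m handwheel '[[[0,0,0.1,0,0,0],[0,0,0.1,0,0,0],[0,0,0,0,0,0]]]' >/dev/null; python3 ok.py 3 &&
python3 -m handwheel '[[[0,0,0.1,0,0,0],[0,0,0.1,0,0,0],[0,0,0,0,0,0]]]' >/dev/null; python3 ok.py 3
```

```text
[ 522.5 -172.7  305.1] [ 0.2  0.5 -0.1] tipz 32.4
[ 523.5 -172.9  303.3] [ 0.  -1.1 -0.4] tipz 30.7
[ 524.4 -173.   301.6] [-0.9 -0.4 -0.2] tipz 28.9
[ 525.3 -173.2  299.8] [-0.6  1.  -0.8] tipz 27.2
[ 526.2 -173.4  298.1] [ 0.4 -0.3 -1.3] tipz 25.4
[ 527.2 -173.5  296.3] [-0.2 -0.7 -0.2] tipz 23.7
```

```bash

python3 -m handwheel '[[[0,0,0.1,0,0,0],[0,0,0.1,0,0,0],[0,0,0,0,0,0]]]' >/dev/null; python3 ok.py 3 &&
python3 -m handwheel '[[[0,0,0.1,0,0,0],[0,0,0.1,0,0,0],[0,0,0,0,0,0]]]' >/dev/null && python3 ok.py 3 &&
python3 -m handwheel '[[[0,0,0.1,0,0,0],[0,0,0.1,0,0,0],[0,0,0,0,0,0]]]' >/dev/null && python3 ok.py 3 &&
python3 -m handwheel '[[[0,0,0.1,0,0,0],[0,0,0.1,0,0,0],[0,0,0,0,0,0]]]' >/dev/null && python3 ok.py 3 &&
python3 -m handwheel '[[[0,0,0.1,0,0,0],[0,0,0,0,0,0]]]' >/dev/null && python3 ok.py 3 &&
python3 -m handwheel '[[[0,0,0.1,0,0,0],[0,0,0,0,0,0]]]' >/dev/null && python3 ok.py 3 &&
python3 -m handwheel '[[[0,0,0.1,0,0,0],[0,0,0,0,0,0]]]' >/dev/null && python3 ok.py 3 &&
python3 -m handwheel '[[[0,0,0.1,0,0,0],[0,0,0,0,0,0]]]' >/dev/null && python3 ok.py 3
```

```text
[ 528.1 -173.7  294.5] [ 0.5 -0.4 -0.9] tipz 21.9
[ 529.  -173.8  292.8] [ 0.7 -0.2 -0.5] tipz 20.1
[ 529.9 -174.   291. ] [ 0.3  0.7 -0.6] tipz 18.4
[ 530.9 -174.2  289.2] [-0.2 -0.5 -0.6] tipz 16.6
[ 531.3 -174.3  288.4] [-0.1  0.5 -0.9] tipz 15.8
[ 531.9 -174.4  287.7] [-1.3  0.2  0.4] tipz 15.2
[ 532.5 -174.5  287.3] [-2.1  0.3  3. ] tipz 14.9
```

The tip touches at centre height 14.9, so the disc is about 13 mm up, with the tip about 26.6 mm from the axis towards the back wall. Now I tilt about the tip by some 2.7° until the handle meets the lip.

```bash

python3 -m handwheel '[[[0.155,0,-0.01,0,-0.005,0],[0.155,0,-0.01,0,-0.005,0],[0.155,0,0,0,-0.005,0],[0,0,0,0,0,0]]]' >/dev/null; python3 ok.py 6 &&
python3 -m handwheel '[[[0.155,0,0,0,-0.005,0],[0.155,0,0,0,-0.005,0],[0,0,0,0,0,0]]]' >/dev/null && python3 ok.py 6 &&
python3 -m handwheel '[[[0.155,0,0,0,-0.005,0],[0,0,0,0,0,0]]]' >/dev/null && python3 ok.py 6 &&
python3 -m handwheel '[[[0.155,0,0,0,-0.005,0],[0,0,0,0,0,0]]]' >/dev/null && python3 ok.py 5; python3 seg.py m1|grep -A9 wrist
```

```text
[ 528.2 -173.8  284.9] [ 1.9 -0.7  0.5] tipz 14.7
[ 525.5 -173.3  283.4] [ 1.3 -0.5  2.6] tipz 14.7
[ 524.3 -173.1  282.7] [1.9 0.3 2.2] tipz 14.8
[ 523.2 -172.9  282. ] [ 4.  -0.4  2.1] tipz 15.0
wrist 3887 tip z tool [271.  274.8]
  z 180 985 x [ 4.1  7.6 11. ] y [-16.   -0.7  15.7]
  z 205 2557 x [ 6.  15.5 23.9] y [-18.9  -0.1  18.8]
  z 230 198 x [19.9 23.5 24.9] y [-19.5  13.5  19.7]
  z 255 74 x [-24.9 -23.8 -22.8] y [-19.4  13.9  19.7]
[ 523.2 -172.9  282. ] [ 4.03 -0.41  2.07] 0.22607482198915435
```

```bash

python3 -m handwheel '[[[0,0,0,0,0,0],[0,0,0,0,0,0]]]' >/dev/null; python3 ok.py 6;
python3 -m handwheel '[[[0.1,0,0,0,-0.003,0],[0,0,0,0,0,0]]]' >/dev/null && python3 ok.py 7 &&
python3 -m handwheel '[[[0.1,0,0,0,-0.003,0],[0,0,0,0,0,0]]]' >/dev/null && python3 ok.py 7 
python3 -c "
from h import *;from rig import ctrl
s=ctrl.state();print(np.degrees(np.arccos(-s['tcp_rot'][2,2])),s['wrist_torque'])"
python3 seg.py m2|grep -A9 wrist
python3 - <<'E'
from h import *
d=np.load("m2_side.npz")["image"][200:360,320:440];e=np.load("m2_wrist.npz")["image"][150:480,180:460]
cv2.imwrite("pics/m2.png",np.hstack([cv2.resize(d,(420,560),interpolation=cv2.INTER_CUBIC),cv2.resize(e,(380,560))])[:,:,::-1])
E
```

```text
[ 523.2 -172.9  282.1] [ 4.4 -1.3  1.1] tipz 14.9
[ 522.4 -172.8  281.7] [ 5.7 -1.2  2.5] tipz 15.1
[ 521.7 -172.7  281.3] [ 6.2 -0.6  2.1] tipz 15.3
30.58601974745839 [-0.1758918  -1.12442036 -0.01525354]
wrist 3896 tip z tool [270.6 274.2]
  z 180 994 x [ 3.8  7.6 10.7] y [-16.4  -0.7  15.5]
  z 205 2576 x [ 6.  15.5 24. ] y [-18.8  -0.1  18.8]
  z 230 193 x [19.8 23.4 24.9] y [-19.6  13.6  19.7]
  z 255 65 x [-24.9 -24.  -22.8] y [-19.3  14.   19.6]
[ 521.7 -172.7  281.3] [ 6.23 -0.57  2.13] 0.22740137415626285
```

View pics/m2.png

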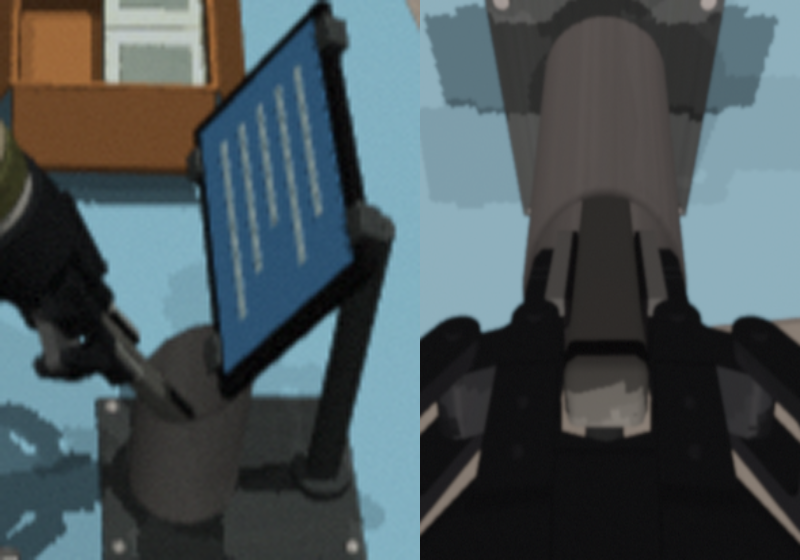

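The view shows the handle centred over the lip. The force, about 6 N, points along the normal of the lip contact and grows with the tilt. The tip seems to have lifted by a few tenths of a millimetre, so I ease the tilt slightly and seat the tip again.

```bash
cat > f.py <<'E'
from h import *;from rig import ctrl
s=ctrl.state();R=s["tcp_rot"];print("F tool",(R.T@s["contact_force"]).round(1),"M tool",(R.T@s["wrist_torque"]).round(2),"lean",np.degrees(np.arccos(-R[2,2])).round(2),"tipz",(s["eef_pos"]+309*R[:,2]).round(1))
E
python3 f.py
python3 -m handwheel '[[[-0.06,0,0.03,0,0.002,0],[0,0,0,0,0,0],[0,0,0,0,0,0]]]' >/dev/null; python3 f.py; python3 ok.py 8 &&
python3 -m handwheel '[[[0,0,0.03,0,0,0],[0,0,0,0,0,0],[0,0,0,0,0,0]]]' >/dev/null && python3 f.py && python3 ok.py 6 &&
python3 -m handwheel '[[[0,0,0.03,0,0,0],[0,0,0,0,0,0],[0,0,0,0,0,0]]]' >/dev/null && python3 f.py
```

```text
F tool [-7.3  0.2  0.1] M tool [-0.   -1.09  0.01] lean 30.58 tipz [ 676.5 -199.8   15.3]
F tool [-6.7  0.3 -1.4] M tool [-0.01 -1.13  0.04] lean 30.44 tipz [ 676.4 -199.8   15. ]
[ 522.2 -172.7  281.4] [ 5.  -0.6  4.6] tipz 15.0
F tool [-6.3  0.6 -2.4] M tool [ 0.01 -1.09  0.07] lean 30.44 tipz [ 676.5 -199.8   14.8]
[ 522.3 -172.8  281.2] [ 4.2 -0.1  5.3] tipz 14.8
```

```bash

python3 -m handwheel '[[[-0.06,0,0,0,0.002,0],[0,0,0,0,0,0],[0,0,0,0,0,0]]]' >/dev/null; python3 f.py
python3 -m handwheel '[[[-0.03,0,0.01,0,0.001,0],[0,0,0,0,0,0],[0,0,0,0,0,0]]]' >/dev/null; python3 f.py
```

```text
F tool [-6.5  0.5 -2.3] M tool [-0.01 -1.08  0.  ] lean 30.31 tipz [ 676.4 -199.8   14.7]
F tool [-5.  -0.7 -3.5] M tool [-0.03 -1.06 -0.01] lean 30.25 tipz [ 676.3 -199.8   14.6]
```

The tip presses with about 3 N and the lip with about 5 N, so both contacts are loaded gently. I release.

```bash

python3 -m handwheel '[[[0,0,0,0,0,0],[0,0,0,0,0,0],[0,0,0,0,0,0],[0,0,0,0,0,0],[0,0,0,0,0,0]]]' 0.3; python3 f.py
python3 -m handwheel '[[[0,0,0,0,0,0],[0,0,0,0,0,0],[0,0,0,0,0,0],[0,0,0,0,0,0],[0,0,0,0,0,0]]]' -0.3; python3 f.py
python3 seg.py n1 >/dev/null; python3 - <<'E'
from h import *
d=np.load("n1_side.npz")["image"][200:360,320:440];e=np.load("n1_wrist.npz")["image"][150:480,180:460]
cv2.imwrite("pics/n1.png",np.hstack([cv2.resize(d,(420,560),interpolation=cv2.INTER_CUBIC),cv2.resize(e,(380,560))])[:,:,::-1])
E
```

```text
time_s: 15.6
eef_pos: [522.4, -172.6, 280.3]
tcp_rot: [[-0.852, 0.174, 0.494], [0.152, 0.985, -0.086], [-0.501, 0.002, -0.865]]
contact_force: [-0.7, 0.0, -0.2]
opening: 0.352
F tool [ 0.7 -0.1 -0.2] M tool [ 0.02  0.43 -0.05] lean 30.08 tipz [ 674.9 -199.2   12.9]
time_s: 16.1
eef_pos: [522.7, -172.7, 280.9]
tcp_rot: [[-0.851, 0.174, 0.495], [0.151, 0.985, -0.087], [-0.502, 0.001, -0.865]]
contact_force: [-0.4, 0.3, 0.2]
opening: 0.648
F tool [ 0.3  0.2 -0.4] M tool [-0.04  0.43  0.01] lean 30.16 tipz [ 675.7 -199.5   13.7]
```

View pics/n1.png

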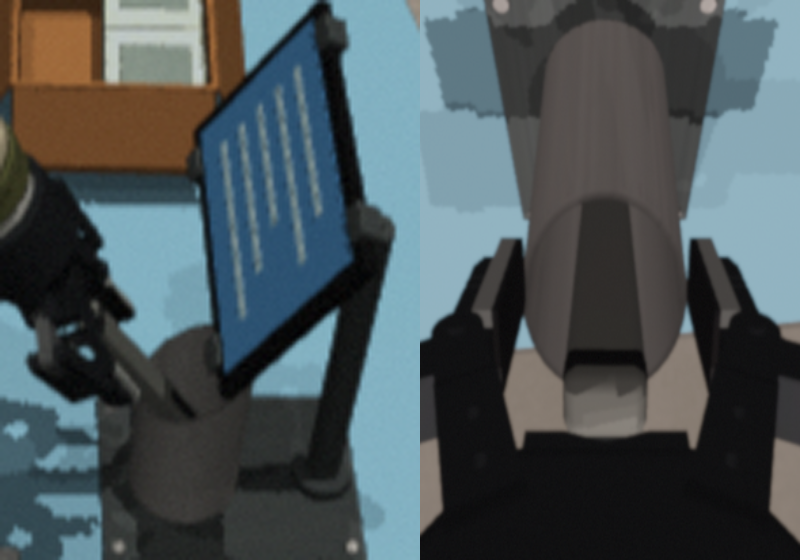

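The cutter stayed put, with the handle centred over the lip and the fingers clear on both sides. I retreat straight back along the handle and check.

```bash

python3 -m handwheel '[[[0,0,-0.5,0,0,0],[0,0,-1,0,0,0],[0,0,-2,0,0,0],[0,0,-2,0,0,0],[0,0,-2,0,0,0],[0,0,-2,0,0,0],[0,0,-2,0,0,0],[0,0,-2,0,0,0],[0,0,-2,0,0,0],[0,0,-1,0,0,0],[0,0,0,0,0,0],[0,0,0,0,0,0],[0,0,0,0,0,0],[0,0,0,0,0,0]]]'
python3 seg.py n2 >/dev/null; python3 - <<'E'
from h import *
d=np.load("n2_side.npz")["image"][200:360,320:440];e=np.load("n2_wrist.npz")["image"]
cv2.imwrite("pics/n2.png",np.hstack([cv2.resize(d,(350,466),interpolation=cv2.INTER_CUBIC),cv2.resize(e,(450,466))])[:,:,::-1])
yaw,th=-10.1,30.5;a,n,y=axes(yaw,th);x=np.array([np.cos(np.radians(yaw)),np.sin(np.radians(yaw)),0]);c=np.array([649.5,-196,0])
q=np.load("n2_wrist.npz");d=dict(q);p,R=d["p"],d["Rt"];M=d["T_tool_cam"];z=d["range_z"];v,u=np.mgrid[:480,:640]
P=np.stack([(u-d["cx"])/d["fx"]*z,(v-d["cy"])/d["fy"]*z,z],-1)@M[:3,:3].T+M[:3,3];W=(P@R.T+p)[z>0]
for nm,w in(("wrist",W),("side",cloud(np.load("n2_side.npz")).reshape(-1,3)),("top",cloud(np.load("n2_top.npz")).reshape(-1,3))):
    r=w-(c+26.6*x+[0,0,15]); s=r@a;k=(s>108)&(s<205)&(abs(r@n)<16)&(abs(r@y)<16);g=r[k]
    print(nm,len(g),"end s",np.percentile(g@a,99).round(1) if len(g) else "")
    for lo in(108,130,152,174):
        h=g[(g@a>lo)&(g@a<lo+22)]
        if len(h)>4: print("  ",lo,"y",np.percentile(h@y,[3,50,97]).round(1),"n",np.percentile(h@n,[3,50,97]).round(1))
E
python3 -c "
import numpy as np,cv2
a=np.load('side.npz')['image'].astype(int);b=np.load('n2_side.npz')['image'].astype(int)
for n,(r0,r1,c0,c1) in dict(roll=(245,295,275,326),scanner=(408,458,245,310),measure=(155,192,245,270),tablet=(200,310,375,428),green=(340,366,238,328)).items(): print(n,abs(a-b)[r0:r1,c0:c1].mean().round(2),abs(a-b)[r0:r1,c0:c1].max())"
```

```text
time_s: 17.65
eef_pos: [441.1, -158.4, 422.4]
tcp_rot: [[-0.852, 0.174, 0.493], [0.152, 0.985, -0.086], [-0.501, 0.002, -0.866]]
contact_force: [-0.4, -1.0, 0.3]
opening: 0.649
wrist 846 end s 191.7
   108 y [-8.9  0.3  9.5] n [-6.7 -6.4 -4.2]
   130 y [-8.9  0.3  9.3] n [-6.8 -6.5 -4.9]
   152 y [-8.5  0.3  9.4] n [-6.9 -6.5 -4.5]
   174 y [-9.1  0.3  9.2] n [-6.9 -2.4  5.9]
side 290 end s 194.5
   108 y [-11.5  -8.4   6.1] n [-3.2  6.2  8.7]
   130 y [-11.8  -7.3   6.3] n [-5.6  5.8  8.8]
   152 y [-11.9  -8.3   7.5] n [-4.2  5.7  8.2]
   174 y [-10.8  -4.1   9.2] n [-5.1  3.2  8.4]
top 130 end s 194.6
   108 y [-9.7  1.3  8. ] n [-0.7  8.7  9.8]
   130 y [-10.6  -0.4   7.6] n [6.6 8.9 9.8]
   152 y [-9.3  0.5  8. ] n [1.3 8.5 9.8]
   174 y [-11.   -0.9   7.9] n [-3.8  4.9  9.4]
roll 22.98 163
scanner 16.35 26
measure 54.29 144
tablet 10.89 25
green 23.03 94
```

View pics/n2.png

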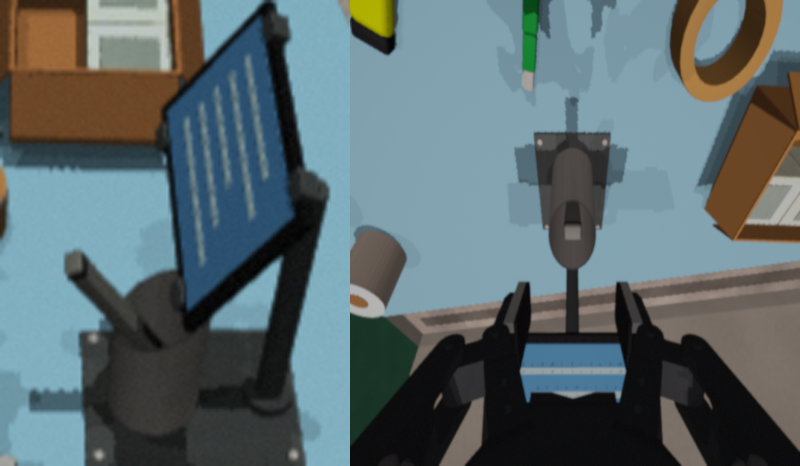

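The side and wrist views show the cutter resting in the pot. Its handle lies straight out over the lip, the tablet is untouched and the gripper is clear. The bystanders' pixels changed because of the arm's shadow and the arm covering them, as nothing came near them. I hand in.

```bash
python3 -c "
from rig import ctrl
print(ctrl.close_job(), ctrl.state()['time_s'])"
```

```text
the job is handed in; nothing more can be done
the job is handed in; nothing more can be done
```

The grey cutter is back in the tool pot, blade down, and I handed the job in at about 18 s on the robot's clock. No verdict was reported.

- **Placing:** I gripped the handle along its sides, lifted it out of the carton and slid it into the pot along its own axis. The tip touched bottom about 13 mm above the bench. I then tilted the cutter until the handle met the lip and let go with about 3 N on the tip and 5 N on the lip.
- **Last checks:** After I backed the gripper away, the handle lay within about 0.5 mm of the lip's centre line and pointed straight out, leaning about 30.5°. From the arm's pose just before release, the tip stands about 26.5 mm from the pot's axis, near the back wall. Contact force was back to about 1 N, which is noise, and the tablet looked untouched.
- **Disagreements:**
  - The outside cameras read about 3 mm low in y near the carton compared with the wrist camera, so I used the wrist camera for the final alignment.
  - The wrist moment put the lip contact nearer the gripper than the geometry did. I trusted the geometry and the views.
  - My before-and-after picture comparison of the tape roll, tape measure, scanner and spare green cutter settled nothing. The arm and its shadow changed the picture there, but the arm never went near them.

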